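# Shut and start the UV curing box

## Robot

A 7-joint arm with a two-finger parallel gripper is mounted at the origin on the work surface. World frame = base frame: x ahead of the robot, y to its left, z up, the work surface at z = 0. Lengths are in m, angles in rad, forces in N, time in s.
With the tool pointing down it reaches from about 0.4 to 0.875 m from the base axis. Payload 19.3 kg.
Tool frame: the origin (TCP) lies at the very end of the fingers, on their centre line; the grasp point (between the pads) lies 19 mm behind it; z points along the fingers, y is the line along which they close (so a half turn about z gives the same grasp; the last joint's range is limited). The gripper opens to 85 mm and grips with 20 to 120 N. Pads are 22 mm wide; open, the fingers measure 114 mm over their backs; the gripper's body (76 mm by 85 mm) begins 54 mm behind the grasp point. The pads swing forward as they close: fully open they stand 13 mm farther back than shut.
Start: joints at [-1.366, 0.521, -0.036, 1.599, 0.021, 1.021, -0.113], TCP at [0.17, 0.602, 0.231] pointing down, gripper open.
Joint ranges: [-2.91, 2.91], [-0.3, 2.13], [-1.5, 1.42], [0.17, 2.43], [-1.26, 4.41], [0.16, 1.93], [-2.52, 2.52]. Speed limits (rad/s): [1.89, 1.89, 2.39, 2.39, 3.01, 3.01, 3.01].

## Interface

Orientations are given as [roll, pitch, yaw] about the fixed x, y, z axes, in that order (R = Rz(yaw) Ry(pitch) Rx(roll)).
In Python, from workcell import bot gives the robot as it stands.
- The arm moves only by the tool servo_tool, never from a script. Its argument "plan" is a list of rows, each a list of 7 numbers: the finger opening in cm, from 0 to 8.54, then the shift along the tool's x, y, z in cm, then the turn, a rotation vector about the tool's x, y, z in degrees. In form: [[fingers, x, y, z, wx, wy, wz], ...]. A call has 1 to 10 rows; each row is the pose to reach, as a shift and turn from the pose commanded when the call began, along the tool's axes at that moment; what a row does not reach only later rows make up. A row lasts 1/10 s, in which the tool goes at most 50 mm and 8.59 degrees, less where a joint would pass 70% of its speed; a pose out of reach is approached as far as the arm can. A call with a gripper value outside its range is refused whole. The fingers move at their own pace and stop on an object; "force" is the grip in N (left out, the last holds). Time passes only in rows, so rows that repeat a pose let the fingers close. It gives the time, the measured TCP pose, the force, the opening and the grip force at its end, in the units of the state.
- bot.observe(): the state, without advancing time (a new reading comes with each control period).
- bot.grab_frame(name): name is "scene" or "top"; returns a dict with "frame" (420x560x3 uint8, blue, green, red), "mtx" (3x3 intrinsics, pixels), "k1" (the pictures are not rectified: a ray, as slopes to the right and down, at radius r is drawn at 1 + k1 r^2 times it, then the intrinsics apply), "R" (3x3) and "t" (3): a world point X has camera coordinates R X + t. Camera axes: x right, y down, z forward; pixel columns grow to the right and rows downward; lengths in m; the calibration is good to about 2 mm. A picture is of the moment at which its call begins. There is no depth.
- bot.job_done(): hands the job in; it is judged then, once.
The state is a dict: "clock": time; "qpos": joint angles; "qd": joint speeds; "joint_efforts": joint torques, N m; "position": TCP position; "tool_rot": TCP orientation; "force": force on the tool from outside, world axes, zero at the start; "moment": the same for the moment, N m; "grip_width": finger opening in m; "finger_force": force on a finger pad.
Only numpy, scipy, OpenCV 4.12 (cv2) and the standard library are available. Lean on these libraries where they do the work, as an engineer would, in place of code of your own. Each camera call takes 0.05 s, during which the arm holds its last target. There are 200 camera calls.

## Task

A freshly printed model aircraft is waiting in the open UV curing box. With the fingertips, push the amber lid down until it is fully shut, without slamming it or opening it any wider, and only then press the green start key lightly all the way down and let it come back up. Do not press the white timer key or the red stop key, and leave the aircraft, the two paint bottles and the white dish as they stand; nothing needs gripping or lifting.

Things in the scene. Friction and masses are not known exactly. Their poses are not given: they have to be found in the camera images.
- curing_box: Grey UV curing box, fixed to the table, 205 mm deep (x) by 220 wide (y). Origin on the table; x from key deck to hinge, y to the operator's left. In front (x -105 to -40 mm) the key deck, 64 mm high: display at left, then keys in a row at x -75: timer y +20, start -30, stop -80. Behind (x -40 to +100) the open chamber, rim 80 mm high, with a turntable. Shut, the lid's top is 100 mm high.
- lid (a joint): Opening angle of the amber lid in rad: 0 is shut on the rim, up to 1.3 open; at the start it stands open between about 0.6 and 1.1. A stiff hinge: it stays where it is left, and goes down with about 1 to 2 N pushed square on the pad.
- lid_hinge (a point): Middle of the lid's hinge axis (which runs along the box's y) on the rear rim, at box x = +100 mm, 80 mm above the table.
- lid_pad (a point): Middle of the black push pad (24 x 90 mm) on the outer face of the lid, 126 mm from the hinge along the lid and 20 mm outward from its rim plane; the free edge is 14 mm farther out. z points out of the outer face, x from free edge to hinge. The lid is an amber tray, 140 x 220 mm, 20 mm deep.
- start_key (a joint): How far the green start key is pushed down, in m: 0 up, 0.005 fully down. Sprung: it starts to move at about 1 N, is down at about 3.5 N and returns by itself. It counts as pressed beyond 0.0035.
- start_top (a point): The green start key's cap with a white triangle, 25 mm across. This point is the centre of its top face, 73 mm above the table (9 mm above the deck) when up; z up.
- stop_key (a joint): How far the red stop key is pushed down, in m; same key as the start key.
- stop_top (a point): The red stop key's cap with a white square, 25 mm across, 50 mm from the start key. This point is the centre of its top face.
- timer_key (a joint): How far the white timer key is pushed down, in m; same key as the start key.
- timer_top (a point): The white timer key's cap with a dial mark, 25 mm across, 50 mm from the start key on the other side. This point is the centre of its top face.
- aircraft: Loose grey printed model aircraft on a small foot, 74 mm long, 78 mm span, 43 mm tall, standing on the turntable inside the box (top of the turntable 24 mm above the table). Origin under its foot, x towards the nose.
- paint_blue: Loose blue paint bottle with a white cap, 31 mm diameter, 68 mm tall, upright on the table beside the box. Origin at the centre of its underside.
- paint_orange: Loose orange paint bottle with a white cap, 31 mm diameter, 68 mm tall, upright on the table beside the box. Origin at the centre of its underside.
- dish: Loose white ceramic paint dish, 90 mm diameter, 32 mm tall, on the table in front of the box. Origin at the centre of its underside.
Not all that is in view belongs to the job. What is shaped like the aircraft but black, blue or yellow is not meant.

How it is judged:
By the outcome, as a careful person would: the job done as asked, in the order asked, and still so for the second after the job is handed in, with the robot touching nothing.
It also fails if it takes over 42 s, if anything falls off the work surface, if the arm or the gripper's body presses on something with over 40 N, if the wrist force passes 120 N, or if a joint passes its speed limit or range.

## Working session

There is one attempt and no reset: what is moved stays moved. The work goes in short steps, Python scripts to look and compute and a tool call to move; the robot and the scene stay as the last step left them, time stands still between calls to the robot, and variables do not carry over. Pictures are saved under pics/ and viewed, at most 10 in all, crops included, and the job is handed in when it is done.

Besides the shell and the picture viewer there is one more tool, called after "Call:" by a JSON object that holds its "method" and its "body", one argument or row to a line. servo_tool: Moves the arm, as the interface text tells. Its arguments: {"type":"object","properties":{"plan":{"type":"array","items":{"type":"array","items":{"type":"number"}}},"force":{"type":"number"}},"required":["plan"]}

```bash
mkdir -p pics; cat > h.py <<'E'
import numpy as np, cv2
from workcell import bot
def px2ray(f,u,v):
    K=f["mtx"];d=np.array([f["k1"],0,0,0,0.])
    p=cv2.undistortPoints(np.array([[[u,v]]],float),np.array(K),d)[0,0]
    R=np.array(f["R"]);t=np.array(f["t"]).ravel()
    return -R.T@t, R.T@np.array([p[0],p[1],1.])
def onz(f,u,v,z):
    o,d=px2ray(f,u,v); return o+d*(z-o[2])/d[2]
def proj(f,X):
    p,_=cv2.projectPoints(np.array(X,float).reshape(-1,1,3),cv2.Rodrigues(np.array(f["R"]))[0],np.array(f["t"],float),np.array(f["mtx"]),np.array([f["k1"],0,0,0,0.]))
    return p[:,0]
E
python3 - <<'E'
from h import *
for n in("scene","top"):
    f=bot.grab_frame(n);cv2.imwrite(f"pics/{n}0.png",cv2.resize(f["frame"],(784,588)))
    np.save(n+"0.npy",f,allow_pickle=True); print(n,f["k1"],-np.array(f["R"]).T@np.array(f["t"]).ravel())
print(bot.observe())
E
```

```text
scene -0.07142843252605188 [1.05001525 0.4266112  0.68260013]
top -0.016988665896902278 [0.3481793  0.07659062 1.07089183]
{'clock': 0.1, 'qpos': array([-1.36623485,  0.52193496, -0.03635113,  1.59994055,  0.02117502,
        1.02113444, -0.11275293]), 'qd': array([ 1.26077162e-03,  2.52858301e-04, -1.49768840e-04, -7.80232770e-05,
       -9.40819520e-04, -3.99185388e-04,  1.89606656e-03]), 'joint_efforts': array([ 3.21027677e-03, -9.28484344e+01,  1.98386349e+00, -3.70526791e+01,
        1.81309978e-02,  5.45664865e-03,  6.13141538e-05]), 'position': array([0.16950289, 0.6012546 , 0.23079889]), 'tool_rot': array([-3.14055973e+00,  4.04910866e-05,  2.86687459e+00]), 'force': array([-0.26231412,  0.58898941, -0.69046458]), 'moment': array([ 0.00373936, -0.02152103, -0.0584362 ]), 'finger_force': 0.0, 'grip_width': 0.08538548191054553}
```

View pics/scene0.png

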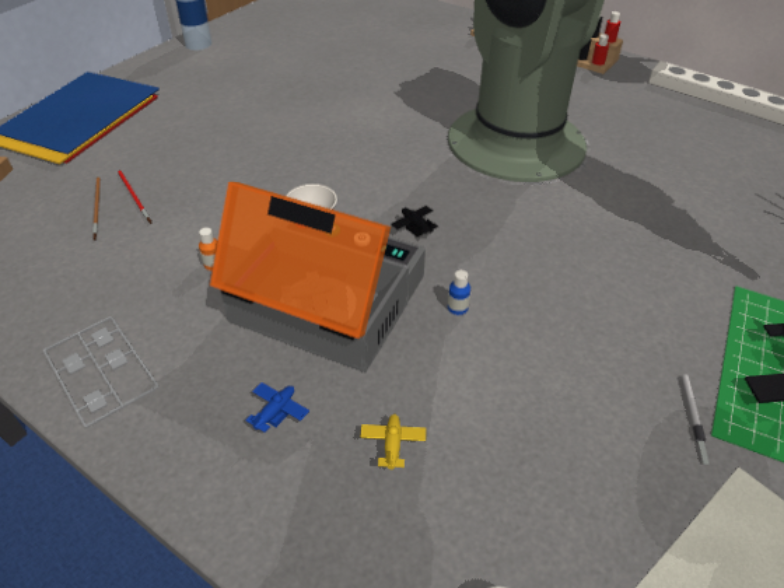

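View pics/top0.png

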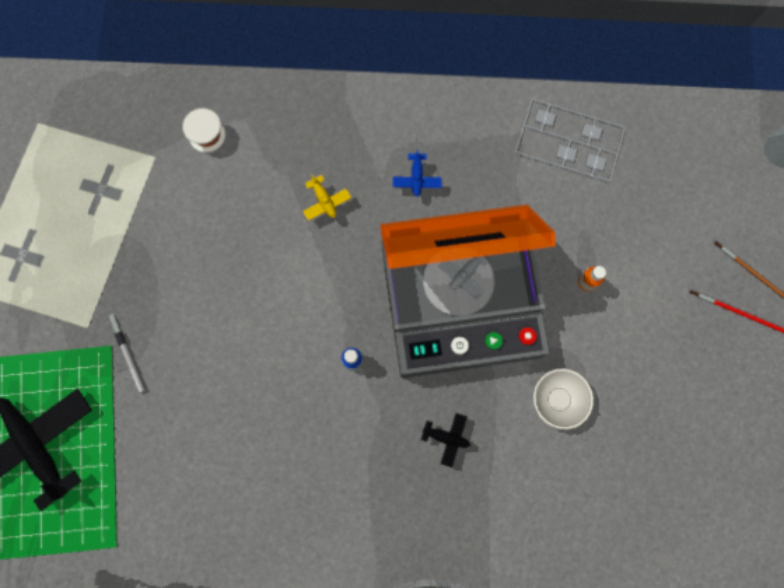

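The top view shows the box with white (460,345), green (494,341) and red (528,336) keys. The black pad is at (470,239) there and at (302,215) in the scene view. The only grey aircraft is inside the box, and the black, blue and yellow ones outside are decoys. The green key with the triangle sits between the white and red keys, as described.

```bash
python3 - <<'E'
from h import *
T=np.load("top0.npy",allow_pickle=True).item();S=np.load("scene0.npy",allow_pickle=True).item()
def cen(f,lo,hi,box,dark=False):
    x0,y0,x1,y1=[int(b/1.4) for b in box]; im=f["frame"][y0:y1,x0:x1]
    m=cv2.inRange(cv2.cvtColor(im,cv2.COLOR_BGR2HSV),lo,hi)
    n,l,s,c=cv2.connectedComponentsWithStats(m); i=1+np.argmax(s[1:,4])
    r=cv2.minAreaRect(np.argwhere(l==i)[:,::-1].astype(np.float32)); 
    return c[i]+[x0,y0], s[i,4], r[1:]
g=cen(T,(50,120,40),(80,255,255),(475,322,512,360)); r=cen(T,(0,150,80),(8,255,255),(512,320,545,352)); w=cen(T,(0,0,140),(180,60,255),(445,330,475,360))
P={k:onz(T,*v[0],.073) for k,v in dict(g=g,r=r,w=w).items()}
for k,v in dict(g=g,r=r,w=w).items(): print(k,v,P[k])
yv=(P["w"]-P["r"])[:2]; print("spacing",np.linalg.norm(yv)); yv/=np.linalg.norm(yv); xv=np.array([yv[1],-yv[0]])
yaw=np.arctan2(xv[1],xv[0]); m=sum(P.values())[:2]/3
B=m+.075*xv+.030*yv; print("yaw",yaw,"origin",B)
pt=cen(T,(0,0,0),(180,255,45),(425,225,515,252)); ps=cen(S,(0,0,0),(180,255,50),(255,185,345,240))
print(pt,ps)
o1,d1=px2ray(T,*pt[0]);o2,d2=px2ray(S,*ps[0])
a=np.linalg.lstsq(np.c_[d1,-d2],o2-o1,rcond=None)[0]; p1=o1+a[0]*d1;p2=o2+a[1]*d2; X=(p1+p2)/2
H=np.r_[B+.1*xv,.08]; v=X-H; print("pad",X,np.linalg.norm(p1-p2),"local",v[:2]@xv,v[:2]@yv,v[2])
R0=np.hypot(v[:2]@xv,v[2]); print("r",R0,"ang",np.arctan2(v[2],-(v[:2]@xv))-np.arctan2(.02,.126))
for th in np.arange(.6,1.31,.1):
    q=np.r_[H[:2]+xv*(-.126*np.cos(th)+.02*np.sin(th)),.08+.126*np.sin(th)+.02*np.cos(th)]
    print(round(th,2),proj(T,q)-pt[0],proj(S,q)-ps[0])
for n,b,lo,hi,z in(("blue",(335,340,370,375),(0,0,150),(180,80,255),.068),("orange",(580,260,610,290),(0,0,150),(180,80,255),.068),("dish",(525,360,600,435),(0,0,140),(180,80,255),.032)):
    c=cen(T,lo,hi,b); print(n,onz(T,*c[0],z))
E
```

```text
g (array([352.41071429, 242.94642857]), np.int32(112), ((12.0, 12.0), 90.0)) [ 0.49139196 -0.06805477  0.073     ]
r (array([376.34579439, 239.58878505]), np.int32(107), ((11.0, 11.0), 90.0)) [ 0.50057432 -0.11662388  0.073     ]
w (array([327.96747967, 246.3495935 ]), np.int32(123), ((11.0, 12.0), 90.0)) [ 0.48209402 -0.01863555  0.073     ]
spacing 0.09971576389305814
yaw 0.18640745009135407 origin [ 0.55949427 -0.02439137]
(array([334.5974026 , 170.61688312]), np.int32(154), ((3.3040928840637207, 48.2397575378418), 82.40535736083984)) (array([215.0974359 , 153.03589744]), np.int32(585), ((46.78317642211914, 12.753917694091797), 16.389541625976562))
pad [ 0.60519815 -0.01474595  0.19734487] 0.0008733612309928163 local -0.0533002967674323 0.0010080349430049047 0.1173448710569641
r 0.12888266135858573 ang 0.987022359815825
0.6 [[ 1.94845466 24.5219957 ]] [[11.69215997  0.48605864]]
0.7 [[ 1.69539835 18.65807328]] [[ 8.82395586 -0.4990325 ]]
0.8 [[ 1.30540835 12.4068121 ]] [[ 5.6800739  -0.81144849]]
0.9 [[0.78129339 5.84756398]] [[ 2.282602   -0.41736041]]
1.0 [[ 0.12837555 -0.93234097]] [[-1.34086755  0.71047525]]
1.1 [[-0.64553765 -7.83951445]] [[-5.15697735  2.5910511 ]]
1.2 [[ -1.53027833 -14.77675767]] [[-9.1265201   5.23340576]]
1.3 [[ -2.51353859 -21.64552967]] [[-13.20457768   8.63497548]]
blue [0.45990886 0.13872419 0.068     ]
orange [ 0.60252206 -0.22448235  0.068     ]
dish [ 0.41569968 -0.18048164  0.032     ]
```

The lid stands at about 0.97 rad. I'll come at the pad from behind with the closed fingers pointing down, then follow its arc to shut.

```bash
cat >> h.py <<'E'
from scipy.spatial.transform import Rotation as Ro
YAW=.1864; O=np.array([.5595,-.0244]); XV=np.array([np.cos(YAW),np.sin(YAW)]); YV=np.array([-XV[1],XV[0]])
def w(bx,by,z): return np.r_[O+bx*XV+by*YV,z]
def loc():
    s=bot.observe(); p=s["position"]; d=p[:2]-O
    print("t",s["clock"],"box mm",np.round([d@XV*1e3,d@YV*1e3,p[2]*1e3],1),"rpy",np.round(s["tool_rot"],3),"F",np.round(s["force"],2),"q7",s["qpos"][6])
    return s
def shift(target,yaw=YAW+np.pi):
    s=bot.observe(); R=Ro.from_euler("xyz",s["tool_rot"]); G=Ro.from_euler("xyz",[np.pi,0,yaw])
    print("shift cm",np.round(R.inv().apply(target-s["position"])*100,2),"rot deg",np.round(np.degrees((R.inv()*G).as_rotvec()),2))
def contact(th,r=.130):  # box x,z of TCP: corner 11 mm towards robot
    return .1-r*np.cos(th)+.02*np.sin(th)+.011, .08+r*np.sin(th)+.02*np.cos(th)
E
python3 - <<'E'
from h import *
loc()
x,z=contact(.97); print(x,z); print([np.round(np.array(contact(t))*1e3,1).tolist() for t in np.arange(.95,-.01,-.1)])
t=w(x+.03*np.sin(.97),0,z+.03*np.cos(.97)); print(t); 
t[2]=.26; shift(t)
E
```

```text
t 0.1 box mm [-267.3  687.1  230.8] rpy [-3.141  0.     2.867] F [-0.26  0.59 -0.69] q7 -0.11275293100827168
0.05400877521592294 0.19854113335720558
[[51.6, 197.4], [40.2, 190.9], [29.5, 183.2], [19.6, 174.6], [10.6, 165.0], [2.6, 154.6], [-4.3, 143.4], [-10.0, 131.5], [-14.6, 119.2], [-17.8, 106.5]]
[ 0.63689113 -0.00980487  0.21550012]
shift cm [-61.56 -46.14  -2.87] rot deg [-6.000e-02 -1.000e-02 -2.642e+01]
```

Call:
{"method": "servo_tool", "body": {
  "plan": [
    [0,-2,-1.5,-2.9,0,0,-2],
    [0,-5,-3.5,-4,0,0,-4],
    [0,-8,-6,-4,0,0,-6],
    [0,-11,-8.5,-4,0,0,-8],
    [0,-14,-11,-4,0,0,-10],
    [0,-17,-13,-4,0,0,-12],
    [0,-20.5,-15.5,-4,0,0,-14],
    [0,-24,-18,-4,0,0,-16],
    [0,-27.5,-20.5,-4,0,0,-18],
    [0,-31,-23,-4,0,0,-20]
  ],
  "force": 20
}}

```text
clock: 1.1
position: [0.4063, 0.2944, 0.2713]
tool_rot: [-3.141, -0.0, -3.066]
force: [0.8, 0.7, 1.2]
grip_width: 0.0002
finger_force: 0.0
```

```bash
python3 - <<'E'
from h import *
print(loc()["grip_width"]); x,z=contact(.97)
t=w(x+.03*np.sin(.97),0,.26); shift(t)
E
```

```text
t 1.1 box mm [-91.4 341.7 271.3] rpy [-3.141 -0.    -3.066] F [0.83 0.69 1.25] q7 0.9061919944199952
0.0001963154144052725
shift cm [-20.69 -32.08   1.13] rot deg [-0.01 -0.01 -6.34]
```

Call:
{"method": "servo_tool", "body": {
  "plan": [
    [0,-2.5,-3.5,0,0,0,-1],
    [0,-5,-7.5,0,0,0,-2],
    [0,-8,-12,0,0,0,-3],
    [0,-11,-16.5,0,0,0,-4],
    [0,-14,-21,0,0,0,-5],
    [0,-16.5,-25,0,0,0,-6],
    [0,-18.5,-28,0,0,0,-6.4],
    [0,-19.8,-30.5,0,0,0,-6.4],
    [0,-20.5,-31.8,0,0,0,-6.4],
    [0,-20.5,-31.8,0,0,0,-6.4]
  ]
}}

```text
clock: 2.1
position: [0.6338, -0.0076, 0.2707]
tool_rot: [-3.141, -0.001, -2.958]
force: [-0.7, -0.4, -0.3]
grip_width: -0.0002
finger_force: 0.0
```

```bash
python3 - <<'E'
from h import *
loc(); x,z=contact(.97)
shift(w(x+.015*np.sin(.97),0,z+.015*np.cos(.97)))
f=bot.grab_frame("scene"); cv2.imwrite("pics/s1.png",cv2.resize(f["frame"][60:270,80:360],None,fx=2.8,fy=2.8))
E
```

```text
t 2.1 box mm [ 76.2   2.8 270.7] rpy [-3.141e+00 -1.000e-03 -2.958e+00] F [-0.66 -0.41 -0.25] q7 1.7322484458003817
shift cm [ 0.97 -0.28  6.37] rot deg [-0.03 -0.05 -0.16]
```

View pics/s1.png

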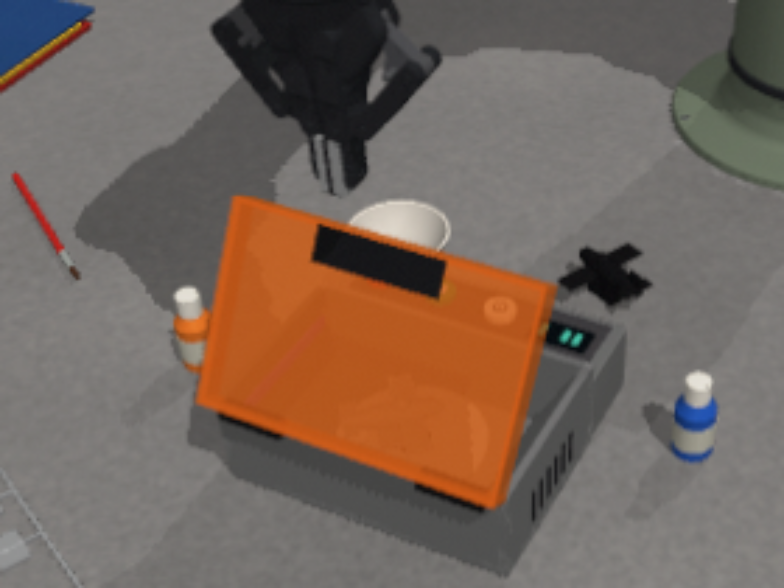

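The closed fingers hover above and behind the lid's upper edge, with the fingertips at (340,185) and the pad at (378,262). I'll go down behind the pad, then push in slowly.

Call:
{"method": "servo_tool", "body": {
  "plan": [
    [0,-0.3,-0.1,1.5,0,0,0],
    [0,-0.3,-0.2,3.5,0,0,0],
    [0,-0.3,-0.3,5,0,0,0],
    [0,0,-0.3,6,0,0,0],
    [0,0.5,-0.3,6.3,0,0,0],
    [0,0.9,-0.3,6.4,0,0,0],
    [0,0.9,-0.3,6.4,0,0,0]
  ]
}}

```text
clock: 2.85
position: [0.625, -0.0104, 0.2079]
tool_rot: [-3.142, 0.001, -2.956]
force: [0.3, -0.2, 0.6]
grip_width: -0.0001
finger_force: 0.0
```

```bash
python3 -c "
from h import *
loc()"
```

```text
t 2.85 box mm [ 66.9   1.6 207.9] rpy [-3.142e+00  1.000e-03 -2.956e+00] F [ 0.3  -0.24  0.58] q7 1.7443401637254194
```

Call:
{"method": "servo_tool", "body": {
  "plan": [
    [0,0.3,0,0.2,0,0,0],
    [0,0.6,0,0.4,0,0,0],
    [0,0.9,0,0.65,0,0,0],
    [0,1.2,0,0.85,0,0,0],
    [0,1.5,0,1.05,0,0,0],
    [0,1.8,0,1.2,0,0,0],
    [0,2.1,0,1.35,0,0,0],
    [0,2.4,0,1.55,0,0,0],
    [0,2.65,0,1.7,0,0,0],
    [0,2.65,0,1.7,0,0,0]
  ]
}}

```text
clock: 3.85
position: [0.5988, -0.0155, 0.1901]
tool_rot: [3.142, -0.001, -2.956]
force: [0.3, 0.7, -0.2]
grip_width: 0.0002
finger_force: 0.0
```

```bash
python3 - <<'E'
from h import *
loc()
f=bot.grab_frame("scene"); cv2.imwrite("pics/s2.png",cv2.resize(f["frame"][80:270,80:360],None,fx=2.8,fy=2.8))
E
```

```text
t 3.85 box mm [ 40.3   1.4 190.1] rpy [ 3.142e+00 -1.000e-03 -2.956e+00] F [ 0.35  0.71 -0.18] q7 1.750627281384398
```

View pics/s2.png

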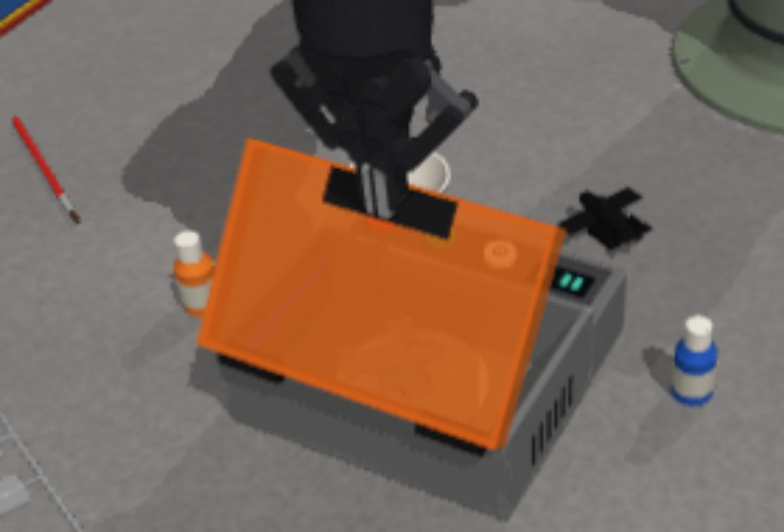

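The fingertips (380,210) rest on the black pad, so I'll continue along the arc.

Call:
{"method": "servo_tool", "body": {
  "plan": [
    [0,0.35,0,0.25,0,0,0],
    [0,0.7,0,0.5,0,0,0],
    [0,1.05,0,0.75,0,0,0],
    [0,1.4,0,1.05,0,0,0],
    [0,1.75,0,1.35,0,0,0],
    [0,2.05,0,1.65,0,0,0],
    [0,2.35,0,1.95,0,0,0],
    [0,2.65,0,2.25,0,0,0],
    [0,2.95,0,2.55,0,0,0],
    [0,2.95,0,2.55,0,0,0]
  ]
}}

```text
clock: 4.9
position: [0.5697, -0.021, 0.1643]
tool_rot: [3.142, -0.001, -2.956]
force: [1.4, -0.2, -0.2]
grip_width: 0.0
finger_force: 0.0
```

```bash
python3 - <<'E'
from h import *
loc()
f=bot.grab_frame("scene"); cv2.imwrite("pics/s3.png",cv2.resize(f["frame"][80:270,80:360],None,fx=2.8,fy=2.8))
E
```

```text
t 4.9 box mm [ 10.7   1.5 164.3] rpy [ 3.142e+00 -1.000e-03 -2.956e+00] F [ 1.35 -0.22 -0.22] q7 1.7594134895263214
```

View pics/s3.png

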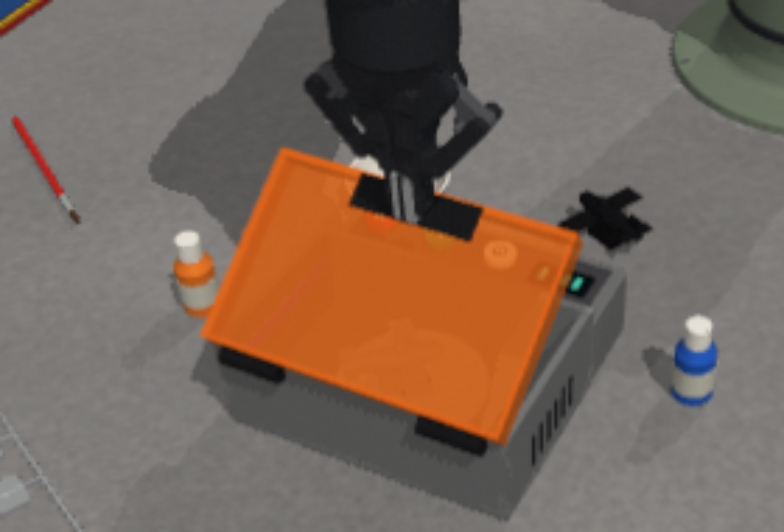

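The lid is following the fingers, and the tips (405,215) are still on the pad. Continuing.

Call:
{"method": "servo_tool", "body": {
  "plan": [
    [0,0.3,0,0.35,0,0,0],
    [0,0.55,0,0.7,0,0,0],
    [0,0.8,0,1.05,0,0,0],
    [0,1.05,0,1.4,0,0,0],
    [0,1.3,0,1.8,0,0,0],
    [0,1.5,0,2.15,0,0,0],
    [0,1.7,0,2.55,0,0,0],
    [0,1.9,0,2.95,0,0,0],
    [0,2.05,0,3.35,0,0,0],
    [0,2.05,0,3.35,0,0,0]
  ]
}}

```text
clock: 5.95
position: [0.5497, -0.0247, 0.1307]
tool_rot: [3.142, -0.001, -2.956]
force: [0.4, -0.9, 0.8]
grip_width: -0.0002
finger_force: 0.0
```

```bash
python3 -c "
from h import *
loc()"
```

```text
t 5.95 box mm [ -9.6   1.5 130.7] rpy [ 3.142e+00 -1.000e-03 -2.956e+00] F [ 0.41 -0.93  0.81] q7 1.7689478103065284
```

Call:
{"method": "servo_tool", "body": {
  "plan": [
    [0,0.15,0,0.35,0,0,0],
    [0,0.3,0,0.7,0,0,0],
    [0,0.4,0,1.05,0,0,0],
    [0,0.5,0,1.4,0,0,0],
    [0,0.6,0,1.7,0,0,0],
    [0,0.68,0,2.0,0,0,0],
    [0,0.75,0,2.2,0,0,0],
    [0,0.8,0,2.4,0,0,0],
    [0,0.85,0,2.55,0,0,0],
    [0,0.85,0,2.6,0,0,0]
  ]
}}

```text
clock: 6.95
position: [0.5417, -0.0262, 0.1052]
tool_rot: [3.142, -0.0, -2.956]
force: [-0.8, -0.3, 0.9]
grip_width: 0.0001
finger_force: 0.5
```

Call:
{"method": "servo_tool", "body": {
  "plan": [
    [0,0,0,0.1,0,0,0],
    [0,0,0,0.2,0,0,0],
    [0,0,0,0.3,0,0,0],
    [0,0,0,0.35,0,0,0],
    [0,0,0,0.4,0,0,0],
    [0,0,0,0.4,0,0,0]
  ]
}}

```text
clock: 7.55
position: [0.5418, -0.0262, 0.1013]
tool_rot: [-3.142, -0.0, -2.956]
force: [1.0, -0.4, 0.6]
grip_width: -0.0001
finger_force: 0.0
```

```bash
python3 -c "
from h import *
loc()"
```

```text
t 7.55 box mm [-17.8   1.5 101.3] rpy [-3.142 -0.    -2.956] F [ 0.97 -0.45  0.55] q7 1.7758540282156625
```

Now down in 0.5 mm steps until the force shows the stop.

Call:
{"method": "servo_tool", "body": {
  "plan": [
    [0,0,0,0.05,0,0,0],
    [0,0,0,0.1,0,0,0],
    [0,0,0,0.15,0,0,0],
    [0,0,0,0.15,0,0,0]
  ]
}}

```text
clock: 7.95
position: [0.5417, -0.0262, 0.1]
tool_rot: [3.142, 0.0, -2.956]
force: [-3.6, 0.3, 6.7]
grip_width: 0.0002
finger_force: 3.5
```

Call:
{"method": "servo_tool", "body": {
  "plan": [
    [0,0,0,0.05,0,0,0],
    [0,0,0,0.1,0,0,0],
    [0,0,0,0.1,0,0,0]
  ]
}}

```text
clock: 8.25
position: [0.5418, -0.0262, 0.0998]
tool_rot: [3.141, 0.0, -2.956]
force: [-8.1, 0.7, 25.0]
grip_width: -0.0001
finger_force: 12.6
```

Firm contact with the lid at 100 mm height, so it is shut. I'll lift off and move over the start key.

Call:
{"method": "servo_tool", "body": {
  "plan": [
    [0,0,0,-0.3,0,0,0],
    [0,0,0,-1.5,0,0,0],
    [0,0,0,-3,0,0,0],
    [0,1.5,-0.8,-3,0,0,0],
    [0,3,-1.6,-3,0,0,0],
    [0,4.5,-2.4,-3,0,0,0],
    [0,5.4,-2.9,-3,0,0,0],
    [0,5.7,-3.15,-3,0,0,0],
    [0,5.7,-3.15,-3,0,0,0]
  ]
}}

```text
clock: 9.15
position: [0.4918, -0.0678, 0.1291]
tool_rot: [-3.142, 0.0, -2.956]
force: [0.9, 0.1, -0.8]
grip_width: -0.0001
finger_force: 0.0
```

```bash
python3 - <<'E'
from h import *
s=loc(); shift(np.array([.4914,-.0681,.08]))
a=bot.grab_frame("scene")["frame"][90:270,80:360]; b=bot.grab_frame("top")["frame"][130:310,230:430]
cv2.imwrite("pics/s4.png",np.hstack([cv2.resize(a,None,fx=1.66,fy=1.66),cv2.resize(b,None,fx=1.66,fy=1.66)]))
E
```

```text
t 9.15 box mm [-74.6 -30.1 129.1] rpy [-3.142  0.    -2.956] F [ 0.89  0.14 -0.8 ] q7 1.84911349282358
shift cm [ 0.05 -0.02  4.91] rot deg [-0.    0.03 -0.05]
```

View pics/s4.png

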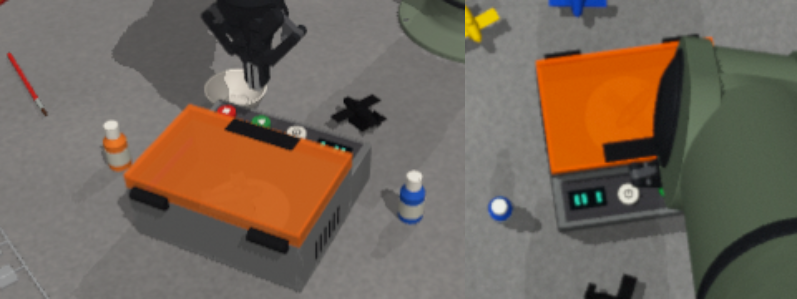

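The lid lies flat and shut, and the fingers are over the green key at (260,122). Going down to the key.

Call:
{"method": "servo_tool", "body": {
  "plan": [
    [0,0,0,1,0,0,0],
    [0,0,0,2.2,0,0,0],
    [0,0,0,3.4,0,0,0],
    [0,0,0,4.4,0,0,0],
    [0,0,0,5,0,0,0],
    [0,0,0,5.3,0,0,0],
    [0,0,0,5.3,0,0,0]
  ]
}}

```text
clock: 9.95
position: [0.4914, -0.0677, 0.0754]
tool_rot: [3.142, -0.001, -2.956]
force: [0.2, 0.5, 0.3]
grip_width: 0.0003
finger_force: 0.0
```

Call:
{"method": "servo_tool", "body": {
  "plan": [
    [0,0,0,0.1,0,0,0],
    [0,0,0,0.2,0,0,0],
    [0,0,0,0.3,0,0,0],
    [0,0,0,0.4,0,0,0],
    [0,0,0,0.5,0,0,0],
    [0,0,0,0.6,0,0,0],
    [0,0,0,0.65,0,0,0],
    [0,0,0,0.7,0,0,0],
    [0,0,0,0.7,0,0,0]
  ]
}}

```text
clock: 10.85
position: [0.4917, -0.0677, 0.0688]
tool_rot: [-3.141, 0.0, -2.956]
force: [0.7, 0.3, 3.2]
grip_width: -0.0
finger_force: 1.5
```

Call:
{"method": "servo_tool", "body": {
  "plan": [
    [0,0,0,0.03,0,0,0],
    [0,0,0,0.06,0,0,0],
    [0,0,0,0.09,0,0,0],
    [0,0,0,0.09,0,0,0]
  ]
}}

```text
clock: 11.25
position: [0.4917, -0.0677, 0.068]
tool_rot: [-3.142, 0.0, -2.956]
force: [1.2, 1.0, 6.7]
grip_width: 0.0002
finger_force: 3.1
```

Key bottomed at z = 0.068 (5 mm of travel, 6.7 N). Lifting straight up and clear.

Call:
{"method": "servo_tool", "body": {
  "plan": [
    [0,0,0,-0.2,0,0,0],
    [0,0,0,-0.5,0,0,0],
    [0,0,0,-1.2,0,0,0],
    [0,0,0,-3,0,0,0],
    [0,0,0,-6,0,0,0],
    [0,0,0,-9,0,0,0],
    [0,0,0,-12,0,0,0],
    [0,0,0,-13,0,0,0],
    [0,0,0,-13,0,0,0]
  ]
}}

```text
clock: 12.15
position: [0.4919, -0.0677, 0.1992]
tool_rot: [-3.141, 0.002, -2.956]
force: [0.1, -0.6, -0.9]
grip_width: -0.0002
finger_force: 0.0
```

```bash
python3 - <<'E'
from h import *
loc()
f=bot.grab_frame("scene"); cv2.imwrite("pics/s5.png",cv2.resize(f["frame"][90:270,80:360],None,fx=2.8,fy=2.8))
E
```

```text
t 12.15 box mm [-74.5 -30.  199.2] rpy [-3.141e+00  2.000e-03 -2.956e+00] F [ 0.07 -0.61 -0.89] q7 1.834387522250909
```

View pics/s5.png

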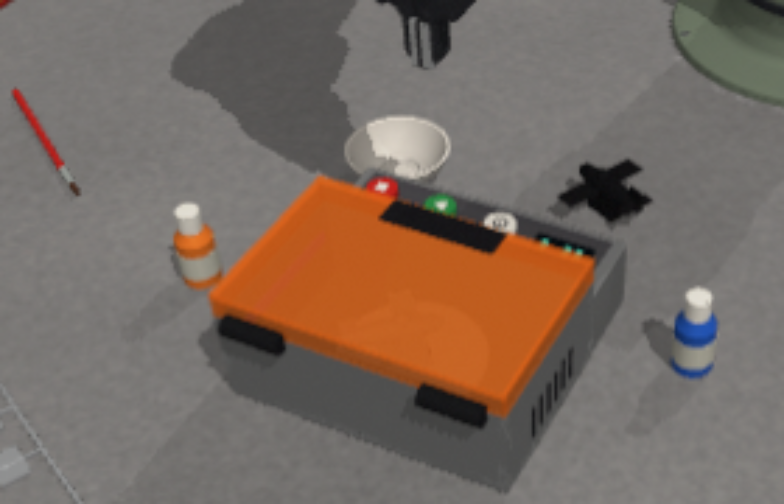

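The lid is flat and shut, the green key (440,203) is back up, the bottles and dish are where they were, and the gripper is clear.

```bash
python3 -c "
from workcell import bot
print(bot.job_done())"
```

```text
the job is handed in; nothing more can be done
None
```

The job is handed in: the lid was pushed gently until fully shut, then the green start key was pressed all the way down and came back up, at about 12 s on the clock. The timer and stop keys were not pressed, and the bottles and dish stand where they were.

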